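# Swing out the monitor's brace and snap its cap on

## Robot

A 6-joint arm with a two-finger parallel gripper is mounted at the origin on the work surface. World frame = base frame: x ahead of the robot, y to its left, z up, the work surface at z = 0. Lengths are in m, angles in rad, forces in N, time in s.
With the tool pointing down it reaches from about 0.425 to 0.925 m from the base axis. Payload 12.5 kg.
Tool frame: the origin (TCP) lies at the very end of the fingers, on their centre line; the grasp point (between the pads) lies 19 mm behind it; z points along the fingers, x is the direction in which the jaws open and shut, and the axes are right-handed (so a half turn about z gives the same grasp; the last joint's range is limited). The gripper opens to 85 mm and grips with 20 to 120 N. Pads are 22 mm wide; open, the fingers measure 114 mm over their backs; the gripper's body (76 mm by 85 mm) begins 54 mm behind the grasp point. The pads swing forward as they close: fully open they stand 13 mm farther back than shut.
Start: joints at [-1.218, 0.491, 1.559, -0, 1.092, -0.106], TCP at [0.277, -0.56, 0.231] pointing down, gripper open.
Joint ranges: [-3.1, 3.1], [-0.84, 2.19], [0.05, 2.79], [-1.13, 4.28], [0.06, 2.93], [-2.69, 2.69]. Speed limits (rad/s): [2.22, 2.22, 2.79, 3.14, 3.14, 3.14].

## Interface

Orientations are given as a unit quaternion [x, y, z, w].
In Python, from station import get_obs, snapshot, camera_model, hand_in, silhouettes gives the robot as it stands.
- The arm moves only by the tool step_arm, never from a script. Its argument "motion" is a list of rows, each an object with "delta_pos": the shift along the tool's x, y, z in units of 25 mm (1.0 is 25 mm), a list of three; "twist": the turn, a rotation vector about the tool's x, y, z in units of 6 degrees (1.0 is 6 degrees), a list of three; "claw": the opening, from -1 (shut) to 1 (fully open). In form: [{"delta_pos": [x, y, z], "twist": [ax, ay, az], "claw": claw}, ...]. A call has 1 to 20 rows; each row shifts and turns the commanded pose from where the row before left it, along the tool's axes as they then stand; what a row does not reach is not made up. A row lasts 1/8 s, in which the tool goes at most 62.5 mm and 10.7 degrees, less where a joint would pass 70% of its speed; a pose out of reach is approached as far as the arm can. A call is refused whole if a number of a shift passes 1 or a number of a turn 1, either way. A call with a gripper value outside its range is refused whole. The fingers move at their own pace and stop on an object; "force" is the grip in N (left out, the last holds). Time passes only in rows, so rows that do not move let the fingers close. It gives the time, the measured TCP pose, the force and the opening at its end, in the units of the state.
- get_obs(): the state, without advancing time (a new reading comes with each control period).
- snapshot(name): name is "scene" or "side" or "wrist"; returns the picture (400x640x3 uint8, red, green, blue); there is no depth.
- camera_model(name): a dict with "camera_matrix" (3x3 intrinsics, pixels), "k1" (the pictures are not rectified: a ray, as slopes to the right and down, at radius r is drawn at 1 + k1 r^2 times it, then the intrinsics apply), "xyz" and "rotation" of the camera in the world. Camera axes: x right, y up, looking along -z (the intrinsics and any distortion apply to the point x, -y, -z); pixel columns grow to the right and rows downward; lengths in m; the calibration is good to about 2 mm. A picture is of the moment at which its call begins: read the wrist's pose just before it. camera_model takes no time and is no camera call; for the wrist camera it gives the pose at the moment of the call.
- hand_in(): hands the job in, once; it reports no verdict.
Trained networks look in the newest picture that a camera, given by its name, has taken for a name from the list of things; names that differ only in an ending like _2 or _b are one class to them, and where a whole thing is asked for, a point or a joint stands for the part that bears it (a point fixed in the world has none). Each returns a list of dicts, best first, with "p" (0 to 1); they miss things now and then, are a little off and sometimes report something else, mostly with a low value. They report only what shows in the picture. A call takes as long as a camera call. They do not tell look-alikes from the thing itself.
- silhouettes(camera, query): "mask" (400x640 bool, what is visible of it) and "centre" ([column, row] in pixels, amid what is visible of it).
The state is a dict: "clock": time; "qpos": joint angles; "joint_vel": joint speeds; "tau": joint torques, N m; "eef_pos": TCP position; "tcp_rot": TCP orientation; "contact_force": force on the tool from outside, world axes, zero at the start; "ft_torque": the same for the moment, N m; "grip_width": opening from 0.0 (shut) to 1.0 (fully open).
Only numpy, scipy, OpenCV 4.12 (cv2) and the standard library are available. Lean on these libraries where they do the work, as an engineer would, in place of code of your own. Each camera call takes 0.05 s, during which the arm holds its last target. There are 200 camera calls.

## Task

Swing the metal brace on top of the white monitor out until it clicks home at its end stop, then press the loose round cap, open side down, onto the ball stud at the brace's end until it snaps and sits flush on its seat. Keep pressing the cap down after the click: finish with the gripper on the cap, still pushing it firmly against the seat. Leave the pill jar, the espresso cup and the thermometer where they are.

Things in the scene. Friction and masses are not known exactly. Their poses are not given: they have to be found in the camera images.
- monitor: White desk monitor lying flat, 120 (its x) x 150 (its y) x 55 mm high, stuck to the oak ledge (it cannot move; the ledge's top is 20 mm above the work surface). Origin: centre of its underside; z up; its -x side faces the robot. A dark screen is flush in its top. The brace is hinged on its top.
- brace (a joint): Angle of the brace about its upright hinge, rad: 0 folded over the monitor (points along the monitor's -y), growing clockwise from above, towards the robot; end stop at 1.58 (points along the monitor's -x). Turns easily and stays where left up to 1.3; from there to 1.45 it rides over a spring detent (up to about 5 N, 70 mm from the hinge), then snaps to the stop, held as firmly.
- brace_hinge (a point): Point on the brace's hinge axis, at mid-height of its bar. The hinge stands 30 mm along +x and 55 mm along +y from the monitor's centre.
- brace_push (a point): Mid-bar point of the brace, 70 mm from the hinge, at mid-height of the bar: a good place to push. The aluminium bar is 16 mm wide, 12 mm thick, sides upright, 20 mm free height between it and the monitor's top. 30 to 50 mm from the hinge a small ridge sits under the bar; the detent's spring ball stands on the monitor.
- seat: Grey round seat, 36 mm across, 4 mm thick, at the brace's end, 115 mm from the hinge; it swings with the brace. Origin: centre of its upper face (91 mm above the monitor's underside), z up. The stud stands on it. The cap pushed on rests first on the stud's balls, about 12 mm above the seat; about 8 N pushes it on, the force drops about 6 mm above the seat, then it goes down onto the seat.
- stud_top (a point): Centre of the top of the steel stud, which stands upright on the seat, coaxial: 17 mm across, 20 mm tall, its top 6 mm tapering to 8 mm across; four spring balls stand out of its sides to a 25 mm circle, 10 mm above the seat.
- cap: Loose grey plastic cap, a cylinder 36 mm across and 26 mm tall, closed flat on top, open below (20 mm clear at its inner ridge, 4 mm above its rim; 28 mm above that, 21 mm deep). It stands on the ledge, open side down. Origin: centre of its lower rim, z up through its closed top. About 30 g. When seated its origin meets that of the seat.
- pill_jar: Bystander: closed glass pill jar, 48 mm across, 62 mm tall. Origin: centre of its underside.
- espresso_cup: Bystander: blue ceramic espresso cup, 60 mm across, 55 mm tall. Origin: centre of its underside.
- thermometer: Bystander: silver thermometer in a hard clear sleeve lying on the ledge, 130 mm long (its x), 24 mm wide, 14 mm thick (16 mm at the thermometer). Origin: centre of its underside.
Not all that is in view belongs to the job. What is meant by the cap is not orange, and is the larger of those in its own colour.

How it is judged:
On the way, in this order (a step that is already met when the one before it is completed fails the run):
1. the brace has swung out past its detent to the end stop (value of joint brace above 1.53 rad), for 0.2 s.
2. with the brace out, the cap has snapped down onto its seat (value of joint brace above 1.53 rad and z of cap in the frame of seat between -0.003 and 0.003 m and horizontal distance between cap and seat below 0.004 m and angle between the z axis of cap and the z axis of seat, either way round below 0.12 rad), for 0.2 s.
At the end, for the whole second after the job is handed in: The brace is at its end stop (joint above 1.53), the cap sits on the seat (rim within 3 mm of the seat's face, within 4 mm of its axis, within 0.12 rad of straight), and the gripper's fingers still press it: more than 6 N between cap and seat, and the fingers in contact with the cap (more than 2 N) (all of step 2 and contact force between cap and seat above 6 N and contact force between the fingers and cap above 2 N); the arm keeps its last pose, push and grip.
It fails at once if the pill jar is knocked over or pushed more than 30 mm (distance of pill_jar from where it was at the start of the episode above 0.03 m or angle between pill_jar's own z axis and vertical above 0.5 rad).
It fails at once if the espresso cup is knocked over or pushed more than 30 mm (distance of espresso_cup from where it was at the start of the episode above 0.03 m or angle between espresso_cup's own z axis and vertical above 0.5 rad).
It fails at once if the thermometer is pushed more than 30 mm (distance of thermometer from where it was at the start of the episode above 0.03 m).
It also fails if it takes over 64 s, if anything falls off the work surface, if the arm or the gripper's body presses on something with over 40 N, if the wrist force passes 120 N, or if a joint passes its speed limit or range.

## Working session

There is one attempt and no reset: what is moved stays moved. The work goes in short steps, Python scripts to look and compute and a tool call to move; the robot and the scene stay as the last step left them, time stands still between calls to the robot, and variables do not carry over. Pictures are saved under pics/ and viewed, about 8 in all and at most 12, crops included, and the job is handed in when it is done.

Besides the shell and the picture viewer there is one more tool, called by a JSON object that holds its "op" and its "data", one argument or row to a line. step_arm: Moves the arm, as the interface text tells. Its arguments: {"type":"object","properties":{"motion":{"type":"array","items":{"type":"object","properties":{"delta_pos":{"type":"array","items":{"type":"number"}},"twist":{"type":"array","items":{"type":"number"}},"claw":{"type":"number"}}}},"force":{"type":"number"}},"required":["motion"]}

```bash
mkdir -p pics
cat > h.py <<'E'
import numpy as np,cv2
from station import *
def cm(n):
    m=camera_model(n); return np.array(m["camera_matrix"]),m["k1"],np.array(m["xyz"]),np.array(m["rotation"])
def ray(n,px,m=None):
    K,k1,t,R=m or cm(n)
    d=np.linalg.solve(K,[px[0],px[1],1.])[:2]; s=d.copy()
    for _ in range(20): s=d/(1+k1*(s@s))
    v=R@np.array([s[0],-s[1],-1]); return t,v/np.linalg.norm(v)
def atz(n,px,z,m=None):
    t,v=ray(n,px,m); return t+v*(z-t[2])/v[2]
def proj(n,P,m=None):
    K,k1,t,R=m or cm(n); c=R.T@(np.array(P)-t); s=np.array([c[0],-c[1]])/-c[2]
    s=s*(1+k1*(s@s)); return (K@[s[0],s[1],1])[:2]
def snap(n,f): 
    im=snapshot(n); cv2.imwrite("pics/"+f,im[:,:,::-1]); return im
E
python3 - <<'E'
from h import *
print(get_obs())
for n in("scene","side"):
    snap(n,n+"0.png"); m=cm(n); print(n,m[0].tolist(),m[1],m[2],m[3].tolist())
    for q in("monitor","brace","seat","cap","pill_jar","espresso_cup","thermometer"):
        for r in silhouettes(n,q): print(n,q,round(r["p"],2),np.round(r["centre"]),r["mask"].sum(),np.round(atz(n,r["centre"],.02),3))
E
```

```text
{'clock': 0.0, 'qpos': array([-1.21758718e+00,  4.91601845e-01,  1.55950956e+00,  9.08680667e-06,
        1.09172688e+00, -1.05602447e-01]), 'joint_vel': array([ 8.49873272e-04, -4.75602479e-04, -1.30050502e-03,  1.26299913e-03,
        1.73155188e-03, -6.20664606e-05]), 'tau': array([ 2.46100470e-03, -6.18427134e+01, -2.61591679e+01, -1.90376892e-05,
        4.01787926e-03, -1.85654312e-05]), 'eef_pos': array([ 0.27673238, -0.56010691,  0.23068078]), 'tcp_rot': array([ 8.49375829e-01, -5.27788132e-01, -4.88931544e-04, -3.85821586e-04]), 'contact_force': array([-0.17629484,  0.04011192,  0.80238816]), 'ft_torque': array([-0.02654397, -0.0075689 ,  0.00884612]), 'grip_width': 1.0037096037201707}
scene [[410.2225837326997, 0.0, 327.2812228851867], [0.0, 410.2225837326997, 195.25834195137094], [0.0, 0.0, 1.0]] -0.013099933328997657 [ 0.78279331 -0.35161887  0.82523443] [0.2536783834462134, 0.09119560466945585, 0.3155086019718041, 0.9098268854803566]Traceback (most recent call last):
  File "<stdin>", line 6, in <module>
  File "h.py", line 11, in atz
    t,v=ray(n,px,m); return t+v*(z-t[2])/v[2]
        ~~~^^^^^^^^
  File "h.py", line 9, in ray
    v=R@np.array([s[0],-s[1],-1]); return t,v/np.linalg.norm(v)
      ~^~~~~~~~~~~~~~~~~~~~~~~~~~
ValueError: matmul: Input operand 1 has a mismatch in its core dimension 0, with gufunc signature (n?,k),(k,m?)->(n?,m?) (size 3 is different from 4)
```

```bash
sed -i 's/,np.array(m\["rotation"\])$/,Rotation.from_quat(m["rotation"]).as_matrix()/; 1i from scipy.spatial.transform import Rotation' h.py
python3 - <<'E'
from h import *
ims=[]
for n in("scene","side"):
    im=snap(n,n+"0.png"); ims.append(im); m=cm(n); print(n,m[2],(-m[3][:,2]).round(2))
    for q in("monitor","brace","seat","cap","pill_jar","espresso_cup","thermometer"):
        for r in silhouettes(n,q): print(n,q,round(r["p"],2),np.round(r["centre"]),r["mask"].sum(),np.round(atz(n,r["centre"],.02),3))
E
```

```text
scene [ 0.78279331 -0.35161887  0.82523443] [-0.33  0.4  -0.85]
scene monitor 0.81 [353. 260.] 4749 [ 0.616 -0.063  0.02 ]
scene brace 0.85 [356. 254.] 795 [ 0.614 -0.047  0.02 ]
scene seat 0.53 [340. 277.] 183 [ 0.617 -0.109  0.02 ]
scene cap 0.84 [232. 284.] 281 [ 0.455 -0.257  0.02 ]
scene cap 0.66 [172. 256.] 321 [ 0.311 -0.293  0.02 ]
scene pill_jar 0.6 [289. 347.] 660 [ 0.626 -0.277  0.02 ]
scene pill_jar 0.55 [357. 256.] 831 [ 0.618 -0.051  0.02 ]
scene espresso_cup 0.75 [386. 112.] 548 [0.439 0.324 0.02 ]
scene thermometer 0.68 [468. 162.] 650 [0.686 0.312 0.02 ]
side [0.02575802 0.87167288 0.92230585] [ 0.36 -0.69 -0.63]
side monitor 0.82 [296. 193.] 1871 [ 0.634 -0.101  0.02 ]
side brace 0.83 [291. 177.] 325 [ 0.693 -0.169  0.02 ]
side seat 0.46 [365. 174.] 121 [ 0.478 -0.289  0.02 ]
side pill_jar 0.81 [324. 153.] 248 [ 0.658 -0.338  0.02 ]
side pill_jar 0.35 [288. 175.] 311 [ 0.705 -0.173  0.02 ]
side espresso_cup 0.6 [281. 295.] 629 [0.469 0.269 0.02 ]
side thermometer 0.71 [202. 270.] 437 [0.7   0.289 0.02 ]
```

View pics/scene0.png

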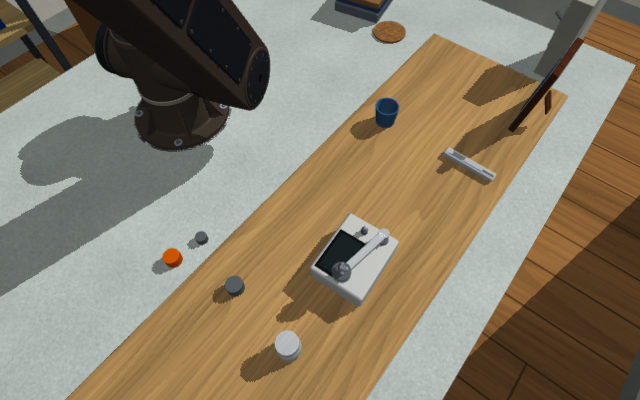

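View pics/side0.png

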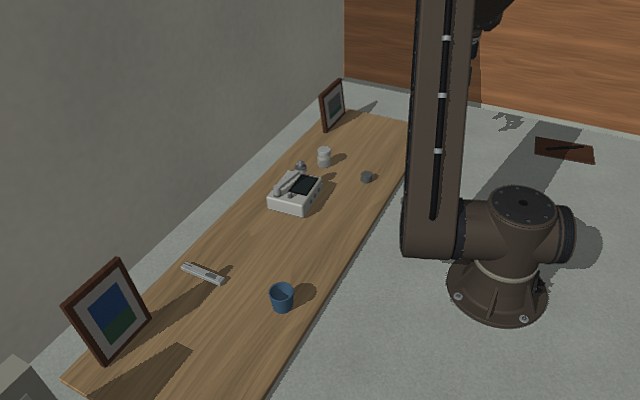

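Run:
```python
from h import *
n="scene"; m=cm(n)
im=cv2.imread("pics/scene0.png")
a=cv2.resize(im[200:310,295:415],None,fx=4,fy=4,interpolation=3);b=cv2.resize(im[225:310,150:260],None,fx=3,fy=3,interpolation=3)
o=np.zeros((440,820,3),np.uint8);o[:440,:480]=a;o[:255,485:815]=b
cv2.imwrite("pics/crop1.png",o[:,:800])
print("hinge",atz(n,(384,237),.107,m),"seat",atz(n,(340,274),.111,m),"cap",atz(n,(234,284),.035,m),"small",atz(n,(201,238),.01,m),"jar",atz(n,(288,347),.05,m))
```

```text
hinge [ 0.65326386 -0.01837007  0.107     ] seat [ 0.63290311 -0.13147507  0.111     ] cap [ 0.46347316 -0.25571778  0.035     ] small [ 0.32196625 -0.22337386  0.01      ] jar [ 0.63046075 -0.28093734  0.05      ]
```

View pics/crop1.png

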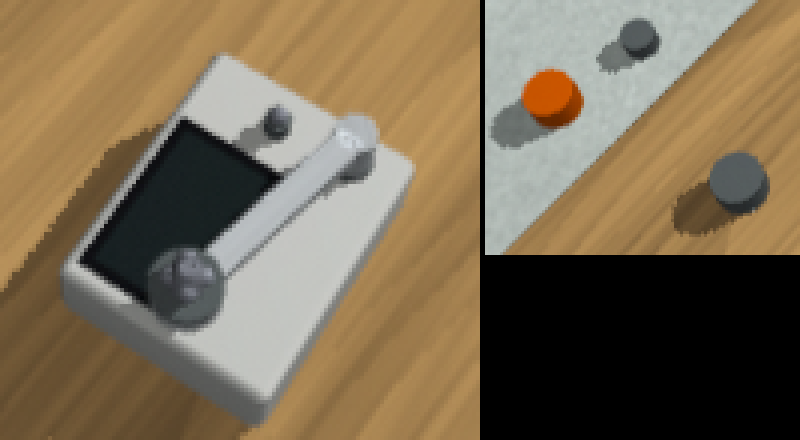

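Candidates: the larger grey cap on the ledge at (234,285), the orange cap at (172,257), and the smaller grey cap at (201,238). The crop shows that (234,285) is grey and the larger of the two grey ones, so that is the cap. I make the brace hinge about (0.653,-0.018) and the seat about (0.633,-0.131). They are 115 mm apart, as they should be, and the yaw is about -10°.

{"op": "step_arm", "data": {
  "motion": [
    {"delta_pos": [-0.45, -0.86, -0.12], "claw": -1},
    {"delta_pos": [-0.45, -0.86, -0.12], "claw": -1},
    {"delta_pos": [-0.45, -0.86, -0.12], "claw": -1},
    {"delta_pos": [-0.45, -0.86, -0.12], "claw": -1},
    {"delta_pos": [-0.45, -0.86, -0.12], "claw": -1},
    {"delta_pos": [-0.45, -0.86, -0.12], "claw": -1},
    {"delta_pos": [-0.45, -0.86, -0.12], "claw": -1},
    {"delta_pos": [-0.45, -0.86, -0.12], "claw": -1},
    {"delta_pos": [-0.45, -0.86, -0.12], "claw": -1},
    {"delta_pos": [-0.45, -0.86, -0.12], "claw": -1},
    {"delta_pos": [-0.45, -0.86, -0.12], "claw": -1},
    {"delta_pos": [-0.45, -0.86, -0.12], "claw": -1},
    {"delta_pos": [-0.45, -0.86, -0.12], "claw": -1},
    {"delta_pos": [-0.45, -0.86, -0.12], "claw": -1},
    {"delta_pos": [-0.45, -0.86, -0.12], "claw": -1},
    {"delta_pos": [-0.45, -0.86, -0.12], "claw": -1},
    {"delta_pos": [-0.45, -0.86, -0.12], "claw": -1},
    {"delta_pos": [-0.45, -0.86, -0.12], "claw": -1},
    {"delta_pos": [-0.45, -0.86, -0.12], "claw": -1},
    {"delta_pos": [-0.45, -0.86, -0.12], "claw": -1}
  ]
}}

```text
invalid input at $.motion[0]: expected keys delta_pos, twist, claw
```

{"op": "step_arm", "data": {
  "motion": [
    {"delta_pos": [-0.45, -0.86, -0.12], "twist": [0, 0, 0], "claw": -1},
    {"delta_pos": [-0.45, -0.86, -0.12], "claw": -1},
    {"delta_pos": [-0.45, -0.86, -0.12], "claw": -1},
    {"delta_pos": [-0.45, -0.86, -0.12], "claw": -1},
    {"twist": [0, 0, -1], "delta_pos": [0, 0, 0], "claw": -1},
    {"twist": [0, 0, -1], "delta_pos": [0, 0, 0], "claw": -1},
    {"twist": [0, 0, -1], "delta_pos": [0, 0, 0], "claw": -1},
    {"twist": [0, 0, -1], "delta_pos": [0, 0, 0], "claw": -1},
    {"twist": [0, 0, -1], "delta_pos": [0, 0, 0], "claw": -1},
    {"twist": [0, 0, -1], "delta_pos": [0, 0, 0], "claw": -1},
    {"twist": [0, 0, -1], "delta_pos": [0, 0, 0], "claw": -1},
    {"twist": [0, 0, -1], "delta_pos": [0, 0, 0], "claw": -1},
    {"twist": [0, 0, -0.95], "delta_pos": [0, 0, 0], "claw": -1},
    {"delta_pos": [0, 0, 0], "claw": -1}
  ]
}}

```text
invalid input at $.motion[1]: expected keys delta_pos, twist, claw
```

Run:
```python
from h import *
o=get_obs(); print(o["clock"],o["eef_pos"],o["tcp_rot"],o["qpos"]); m=cm("wrist"); print(m[2],-m[3][:,2])
snap("wrist","w1.png")
for q in("monitor","seat","cap","brace"):
    for r in silhouettes("wrist",q): print(q,round(r["p"],2),np.round(r["centre"]),r["mask"].sum(),atz("wrist",r["centre"],.111,m))
```

```text
0.9 [ 0.27679809 -0.56036755  0.23134122] [ 8.49373450e-01 -5.27792325e-01  4.14377859e-05  3.92686131e-05] [-1.21762519e+00  4.90861052e-01  1.55892878e+00 -1.24482157e-05
  1.09168918e+00 -1.05620895e-01]
[ 0.33750398 -0.53082743  0.37422572] [-0.23815897 -0.118319   -0.96399218]
cap 0.97 [124.  49.] 1253 [ 0.31991021 -0.35734129  0.111     ]
```

View pics/w1.png

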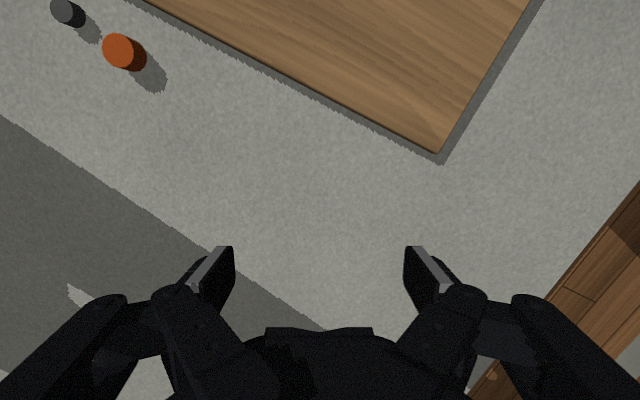

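All rows need all three keys, so I'm sending the move again in full form.

{"op": "step_arm", "data": {
  "motion": [
    {"delta_pos": [-0.47, -0.99, -0.14], "twist": [0, 0, 0], "claw": -1},
    {"delta_pos": [-0.47, -0.99, -0.14], "twist": [0, 0, 0], "claw": -1},
    {"delta_pos": [-0.47, -0.99, -0.14], "twist": [0, 0, 0], "claw": -1},
    {"delta_pos": [-0.47, -0.99, -0.14], "twist": [0, 0, 0], "claw": -1},
    {"delta_pos": [-0.47, -0.99, -0.14], "twist": [0, 0, 0], "claw": -1},
    {"delta_pos": [-0.47, -0.99, -0.14], "twist": [0, 0, 0], "claw": -1},
    {"delta_pos": [-0.47, -0.99, -0.14], "twist": [0, 0, 0], "claw": -1},
    {"delta_pos": [-0.47, -0.99, -0.14], "twist": [0, 0, 0], "claw": -1},
    {"delta_pos": [-0.47, -0.99, -0.14], "twist": [0, 0, 0], "claw": -1},
    {"delta_pos": [-0.47, -0.99, -0.14], "twist": [0, 0, 0], "claw": -1},
    {"delta_pos": [-0.47, -0.99, -0.14], "twist": [0, 0, 0], "claw": -1},
    {"delta_pos": [-0.47, -0.99, -0.14], "twist": [0, 0, 0], "claw": -1},
    {"delta_pos": [-0.47, -0.99, -0.14], "twist": [0, 0, 0], "claw": -1},
    {"delta_pos": [-0.47, -0.99, -0.14], "twist": [0, 0, 0], "claw": -1},
    {"delta_pos": [-0.47, -0.99, -0.14], "twist": [0, 0, 0], "claw": -1},
    {"delta_pos": [-0.47, -0.99, -0.14], "twist": [0, 0, 0], "claw": -1},
    {"delta_pos": [-0.47, -0.99, -0.14], "twist": [0, 0, 0], "claw": -1},
    {"delta_pos": [-0.47, -0.99, -0.14], "twist": [0, 0, 0], "claw": -1},
    {"delta_pos": [-0.47, -0.99, -0.14], "twist": [0, 0, 0], "claw": -1},
    {"delta_pos": [-0.47, -0.99, -0.14], "twist": [0, 0, 0], "claw": -1}
  ]
}}

```text
clock: 3.65
eef_pos: [0.6171, -0.1297, 0.3015]
tcp_rot: [0.849, -0.528, 0.0, 0.0]
contact_force: [0.7, 0.2, -0.4]
grip_width: 0.004
```

{"op": "step_arm", "data": {
  "motion": [
    {"delta_pos": [0, 0, 0], "twist": [0, 0, -1], "claw": -1},
    {"delta_pos": [0, 0, 0], "twist": [0, 0, -1], "claw": -1},
    {"delta_pos": [0, 0, 0], "twist": [0, 0, -1], "claw": -1},
    {"delta_pos": [0, 0, 0], "twist": [0, 0, -1], "claw": -1},
    {"delta_pos": [0, 0, 0], "twist": [0, 0, -1], "claw": -1},
    {"delta_pos": [0, 0, 0], "twist": [0, 0, -1], "claw": -1},
    {"delta_pos": [0, 0, 0], "twist": [0, 0, -1], "claw": -1},
    {"delta_pos": [0, 0, 0], "twist": [0, 0, -1], "claw": -1},
    {"delta_pos": [0, 0, 0], "twist": [0, 0, -0.95], "claw": -1},
    {"delta_pos": [0, 0, 0], "twist": [0, 0, 0], "claw": -1}
  ]
}}

```text
clock: 4.9
eef_pos: [0.6165, -0.1304, 0.3013]
tcp_rot: [0.996, -0.088, 0.0, 0.0]
contact_force: [0.0, 0.5, 0.2]
grip_width: -0.003
```

Run:
```python
from h import *
o=get_obs(); print(o["clock"],o["eef_pos"],o["tcp_rot"],o["qpos"]); m=cm("wrist"); print(m[2],-m[3][:,2])
snap("wrist","w2.png")
for q in("monitor","seat","cap","brace"):
    for r in silhouettes("wrist",q): print(q,round(r["p"],2),np.round(r["centre"]),r["mask"].sum(),atz("wrist",r["centre"],.111,m))
```

```text
4.9 [ 0.61654128 -0.13043543  0.30129393] [ 9.96154317e-01 -8.76160731e-02  1.33165567e-05  3.46208814e-05] [-3.13224263e-01  4.40961263e-01  1.45162808e+00 -6.48642513e-05
  1.24896187e+00 -1.37746626e-01]
[ 0.62891243 -0.06465042  0.44417554] [-0.04710765 -0.26155708 -0.96403774]
monitor 0.71 [331. 137.] 2209 [ 0.63993681 -0.08092184  0.111     ]
monitor 0.67 [317. 124.] 11267 [ 0.62678768 -0.06350706  0.111     ]
seat 0.58 [330. 169.] 485 [ 0.63268197 -0.11759622  0.111     ]
cap 0.87 [236. 264.] 468 [ 0.49258382 -0.21885918  0.111     ]
cap 0.79 [159. 295.] 578 [ 0.3782903 -0.2446003  0.111    ]
cap 0.64 [328. 134.] 2199 [ 0.63726222 -0.07737836  0.111     ]
cap 0.6 [152. 253.] 280 [ 0.3888996  -0.18418245  0.111     ]
brace 0.82 [329. 134.] 2177 [ 0.63867449 -0.07728795  0.111     ]
```

View pics/w2.png

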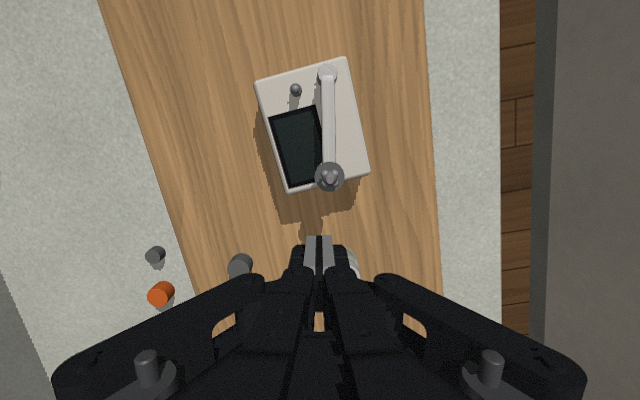

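The close view shows the hinge at (327,70), the seat at (329,177) and the detent ball at (296,90). The monitor's sides are about 10° off the bar, so the brace already stands slightly swung. I'll measure the monitor's own yaw.

Run:
```python
from h import *
m=(np.array(camera_model("wrist")["camera_matrix"]),)+cm("wrist")[1:]
C=[atz("wrist",p,.075,m) for p in((255,82),(346,57),(369,172),(289,193))]
for c in C: print(c.round(4))
print(np.linalg.norm(C[0]-C[1]),np.linalg.norm(C[1]-C[2]),np.linalg.norm(C[2]-C[3]))
c=sum(C)/4
x=(C[1]-C[0]+C[2]-C[3])[:2];y=(C[1]-C[2]+C[0]-C[3])[:2]
yaw=[np.arctan2(x[1],x[0]),np.arctan2(-y[0],y[1])]; print(c,np.degrees(yaw))
for w in (yaw[0],yaw[1]):
    e=np.array([np.cos(w),np.sin(w)]);f=np.array([-e[1],e[0]]);print("hinge pred",c[:2]+.03*e+.055*f)
h=atz("wrist",(327,71),.109,m);s=atz("wrist",(329,177),.111,m);print(h,s,np.linalg.norm(h-s)); d=s-h
print("bar az",np.degrees(np.arctan2(d[1],d[0])), "ball",atz("wrist",(296,90),.09,m))
print("cap",atz("wrist",(238,262),.046,m), atz("wrist",(238,270),.02,m))
```

```text
[ 0.5612 -0.0023  0.075 ]
[0.6741 0.0056 0.075 ]
[ 0.6834 -0.1358  0.075 ]
[ 0.5738 -0.1452  0.075 ]
0.11315715312133047 0.1416924614921209 0.11000537759838436
[ 0.62313595 -0.06941602  0.075     ] [4.47525705 4.4117236 ]
hinge pred [ 0.64875291 -0.01224285]
hinge pred [ 0.64881629 -0.0122713 ]
[ 0.64745232 -0.01092338  0.109     ] [ 0.63026512 -0.12645386  0.111     ] 0.11681905837126279
bar az -98.46169786058887 ball [ 0.60928168 -0.02170164  0.09      ]
cap [ 0.46913605 -0.24577723  0.046     ] [ 0.45503547 -0.27189547  0.02      ]
```

{"op": "step_arm", "data": {
  "motion": [
    {"delta_pos": [0.6, -0.72, 0.3], "twist": [0, 0, 0], "claw": -1},
    {"delta_pos": [0.6, -0.72, 0.3], "twist": [0, 0, 0], "claw": -1},
    {"delta_pos": [0.6, -0.72, 0.3], "twist": [0, 0, 0], "claw": -1},
    {"delta_pos": [0, 0, 0.85], "twist": [0, 0, 0], "claw": -1},
    {"delta_pos": [0, 0, 0.85], "twist": [0, 0, 0], "claw": -1},
    {"delta_pos": [0, 0, 0.85], "twist": [0, 0, 0], "claw": -1},
    {"delta_pos": [0, 0, 0.85], "twist": [0, 0, 0], "claw": -1},
    {"delta_pos": [0, 0, 0.85], "twist": [0, 0, 0], "claw": -1},
    {"delta_pos": [0, 0, 0.85], "twist": [0, 0, 0], "claw": -1},
    {"delta_pos": [0, 0, 0.85], "twist": [0, 0, 0], "claw": -1},
    {"delta_pos": [0, 0, 0.85], "twist": [0, 0, 0], "claw": -1},
    {"delta_pos": [0, 0, 0.85], "twist": [0, 0, 0], "claw": -1},
    {"delta_pos": [0, 0, 0], "twist": [0, 0, 0], "claw": -1}
  ]
}}

```text
clock: 6.78
eef_pos: [0.6701, -0.0841, 0.0854]
tcp_rot: [0.996, -0.087, -0.002, -0.0]
contact_force: [0.0, -0.4, -0.6]
grip_width: -0.001
```

Run:
```python
from h import *
o=get_obs(); print(o["eef_pos"],o["contact_force"])
snap("wrist","w3.png")
```

```text
[ 0.67008172 -0.08407395  0.08535405] [ 0.03089499 -0.38422739 -0.58636026]
```

View pics/w3.png

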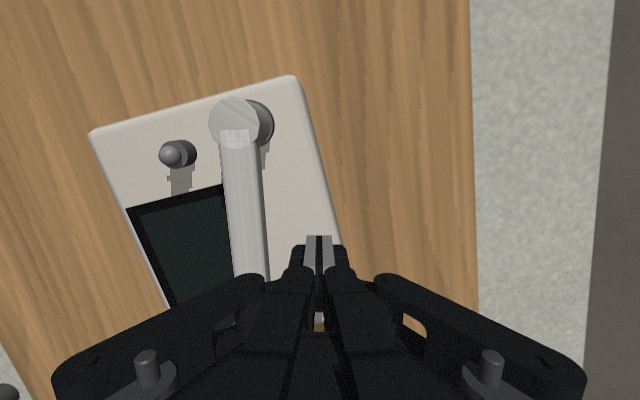

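The closed fingers are beside the bar on its +x side and no force shows. Now the sweep.

{"op": "step_arm", "data": {
  "motion": [
    {"delta_pos": [-0.4, 0, 0], "twist": [0, 0, 0], "claw": -1},
    {"delta_pos": [-0.3, 0.08, 0], "twist": [0, 0, 1], "claw": -1},
    {"delta_pos": [-0.3, 0.08, 0], "twist": [0, 0, 1], "claw": -1},
    {"delta_pos": [-0.3, 0.08, 0], "twist": [0, 0, 1], "claw": -1},
    {"delta_pos": [-0.3, 0.08, 0], "twist": [0, 0, 1], "claw": -1},
    {"delta_pos": [-0.3, 0.08, 0], "twist": [0, 0, 1], "claw": -1},
    {"delta_pos": [-0.3, 0.08, 0], "twist": [0, 0, 1], "claw": -1},
    {"delta_pos": [-0.3, 0.08, 0], "twist": [0, 0, 1], "claw": -1},
    {"delta_pos": [-0.3, 0.08, 0], "twist": [0, 0, 1], "claw": -1},
    {"delta_pos": [-0.3, 0.08, 0], "twist": [0, 0, 1], "claw": -1},
    {"delta_pos": [-0.3, 0.08, 0], "twist": [0, 0, 1], "claw": -1},
    {"delta_pos": [0, 0, 0], "twist": [0, 0, 0], "claw": -1}
  ]
}}

```text
clock: 8.32
eef_pos: [0.5915, -0.0552, 0.0885]
tcp_rot: [0.819, -0.573, 0.001, -0.0]
contact_force: [0.2, -0.5, 0.3]
grip_width: -0.002
```

Run:
```python
from h import *
o=get_obs(); print(o["clock"],o["eef_pos"],o["tcp_rot"],o["contact_force"],o["qpos"])
r=o["eef_pos"][:2]-[.648,-.0115];print(np.hypot(*r),np.degrees(np.arctan2(r[1],r[0])))
im=snap("scene","s4.png"); cv2.imwrite("pics/s4c.png",cv2.resize(im[180:320,270:430,::-1],None,fx=4,fy=4))
```

```text
8.325 [ 0.59145179 -0.05516664  0.08849003] [ 8.19387870e-01 -5.73239222e-01  5.25870505e-04 -1.90394772e-04] [ 0.18030962 -0.45529216  0.2690877 ] [-2.04143740e-01  6.21238388e-01  1.77063047e+00 -9.67999981e-05
  7.48607187e-01  1.01683463e+00]
0.07144560990076848 -142.32460985183673
```

View pics/s4c.png

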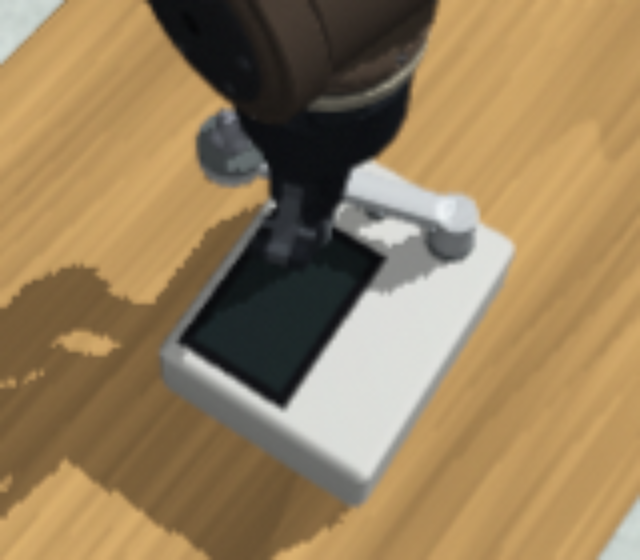

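The brace is at about 1.31 rad, at the start of the detent. I'll continue slowly.

{"op": "step_arm", "data": {
  "motion": [
    {"delta_pos": [-0.15, 0.04, 0], "twist": [0, 0, 0.5], "claw": -1},
    {"delta_pos": [-0.15, 0.04, 0], "twist": [0, 0, 0.5], "claw": -1},
    {"delta_pos": [-0.15, 0.04, 0], "twist": [0, 0, 0.5], "claw": -1},
    {"delta_pos": [-0.15, 0.04, 0], "twist": [0, 0, 0.5], "claw": -1},
    {"delta_pos": [0, 0, 0], "twist": [0, 0, 0], "claw": -1}
  ]
}}

```text
clock: 9.0
eef_pos: [0.584, -0.0422, 0.0879]
tcp_rot: [0.755, -0.655, 0.0, -0.0]
contact_force: [0.1, -0.6, 0.1]
grip_width: 0.002
```

{"op": "step_arm", "data": {
  "motion": [
    {"delta_pos": [-0.1, 0.02, 0], "twist": [0, 0, 0.3], "claw": -1},
    {"delta_pos": [0, 0, 0], "twist": [0, 0, 0], "claw": -1}
  ]
}}

```text
clock: 9.25
eef_pos: [0.583, -0.0397, 0.0876]
tcp_rot: [0.744, -0.668, 0.0, 0.0]
contact_force: [0.6, 0.2, -0.4]
grip_width: -0.001
```

{"op": "step_arm", "data": {
  "motion": [
    {"delta_pos": [-0.1, 0, 0], "twist": [0, 0, 0.3], "claw": -1},
    {"delta_pos": [0, 0, 0], "twist": [0, 0, 0], "claw": -1}
  ]
}}

```text
clock: 9.5
eef_pos: [0.5828, -0.0378, 0.0876]
tcp_rot: [0.733, -0.68, 0.0, 0.0]
contact_force: [-1.4, -5.7, -0.3]
grip_width: 0.004
```

{"op": "step_arm", "data": {
  "motion": [
    {"delta_pos": [-0.06, 0, 0], "twist": [0, 0, 0], "claw": -1},
    {"delta_pos": [0, 0, 0], "twist": [0, 0, 0], "claw": -1}
  ]
}}

```text
clock: 9.75
eef_pos: [0.5828, -0.0375, 0.0876]
tcp_rot: [0.734, -0.68, 0.001, 0.001]
contact_force: [-1.6, -14.5, -0.2]
grip_width: -0.005
```

The brace is firmly on its stop: the push stiffened to 14.5 N, past the 5 N detent. I'm retreating up and looking at the seat.

{"op": "step_arm", "data": {
  "motion": [
    {"delta_pos": [0.5, 0, 0], "twist": [0, 0, 0], "claw": -1},
    {"delta_pos": [0.1, 0, -0.8], "twist": [0, 0, 0], "claw": -1},
    {"delta_pos": [0, 0, -0.9], "twist": [0, 0, 0], "claw": -1},
    {"delta_pos": [0, 0, -0.9], "twist": [0, 0, 0], "claw": 1},
    {"delta_pos": [0, 0, -0.9], "twist": [0, 0, 0], "claw": 1},
    {"delta_pos": [-0.3, 0.9, -0.9], "twist": [0, 0, 0], "claw": 1},
    {"delta_pos": [-0.3, 0.9, -0.9], "twist": [0, 0, 0], "claw": 1},
    {"delta_pos": [-0.3, 0.9, -0.9], "twist": [0, 0, 0], "claw": 1},
    {"delta_pos": [0, 0.9, -0.9], "twist": [0, 0, 0], "claw": 1},
    {"delta_pos": [0, 0, 0], "twist": [0, 0, 0], "claw": 1},
    {"delta_pos": [0, 0, 0], "twist": [0, 0, 0], "claw": 1}
  ]
}}

```text
clock: 11.12
eef_pos: [0.4927, -0.0353, 0.2646]
tcp_rot: [0.733, -0.68, -0.0, -0.0]
contact_force: [-0.1, 0.4, -0.8]
grip_width: 0.999
```

Run:
```python
from h import *
o=get_obs(); print(o["clock"],o["eef_pos"],o["tcp_rot"]); m=cm("wrist"); print(m[2])
snap("wrist","w5.png")
for q in("seat","cap","brace"):
    for r in silhouettes("wrist",q): print(q,round(r["p"],2),np.round(r["centre"],1),r["mask"].sum(),atz("wrist",r["centre"],.111,m))
print([proj("wrist",p,m) for p in((.533,-.019,.111),(.648,-.0115,.109))])
```

```text
11.125 [ 0.49270407 -0.03526828  0.26455634] [ 7.33489236e-01 -6.79701067e-01 -3.29114269e-05 -1.01739658e-05]
[ 0.56012618 -0.03028166  0.40746952]
seat 0.73 [306.2 144.2] 589 [ 0.53957349 -0.01922155  0.111     ]
cap 0.65 [475.3 209.7] 780 [ 0.48326809 -0.20882475  0.111     ]
brace 0.85 [307.3 101.3] 2956 [ 0.58132351 -0.01761063  0.111     ]
[array([305.57719488, 150.6200853 ]), array([305.53800061,  25.52709023])]
```

View pics/w5.png

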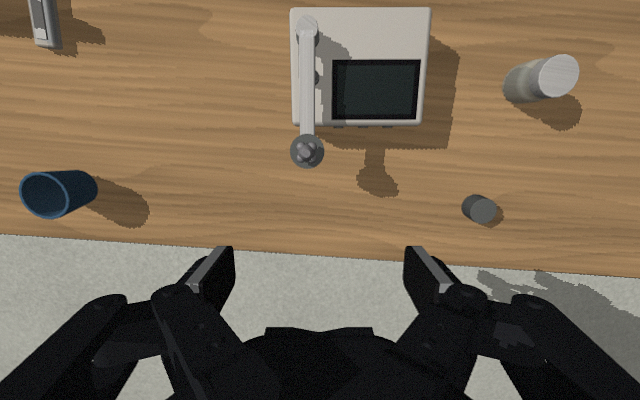

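The seat at (307,151) is where I predicted, so the brace is out. The cap is at (477,209), and the jar, the cup and the thermometer are untouched. Working out the cap position.

Run:
```python
from h import *
m=cm("wrist")
print("cap",atz("wrist",(475.3,209.7),.033,m),atz("wrist",(474,208),.046,m))
c=atz("wrist",(475.3,209.7),.033,m)
for z in(.02,.046): print(z,proj("wrist",(c[0],c[1],z),m))
print("seat",atz("wrist",(307.3,151.3),.111,m))
print("scene cap",atz("scene",(232,284),.033))
```

```text
cap [ 0.4628026  -0.25541462  0.033     ] [ 0.46839273 -0.24532643  0.046     ]
0.02 [470.42221838 207.03779356]
0.046 [480.50186424 212.53885532]
seat [ 0.5321451  -0.02069534  0.111     ]
scene cap [ 0.45951421 -0.25796397  0.033     ]
```

{"op": "step_arm", "data": {
  "motion": [
    {"delta_pos": [0.875, 0.19, 0.3], "twist": [0, 0, 0], "claw": 1},
    {"delta_pos": [0.875, 0.19, 0.3], "twist": [0, 0, 0], "claw": 1},
    {"delta_pos": [0.875, 0.19, 0.3], "twist": [0, 0, 0], "claw": 1},
    {"delta_pos": [0.875, 0.19, 0.3], "twist": [0, 0, 0], "claw": 1},
    {"delta_pos": [0.875, 0.19, 0.3], "twist": [0, 0, 0], "claw": 1},
    {"delta_pos": [0.875, 0.19, 0.3], "twist": [0, 0, 0], "claw": 1},
    {"delta_pos": [0.875, 0.19, 0.5], "twist": [0, 0, 0], "claw": 1},
    {"delta_pos": [0.875, 0.19, 0.6], "twist": [0, 0, 0], "claw": 1},
    {"delta_pos": [0.875, 0.19, 0.6], "twist": [0, 0, 0], "claw": 1},
    {"delta_pos": [0.875, 0.19, 0.6], "twist": [0, 0, 0], "claw": 1},
    {"delta_pos": [0, 0, 0], "twist": [0, 0, 0], "claw": 1}
  ]
}}

```text
clock: 12.7
eef_pos: [0.4613, -0.2577, 0.161]
tcp_rot: [0.733, -0.68, -0.001, 0.0]
contact_force: [-0.3, -0.6, 0.5]
grip_width: 1.001
```

Run:
```python
from h import *
o=get_obs(); print(o["clock"],o["eef_pos"],o["tcp_rot"]); m=cm("wrist"); print(m[2])
snap("wrist","w6.png")
for r in silhouettes("wrist","cap"):
    ys,xs=np.nonzero(r["mask"]);print(round(r["p"],2),r["centre"],xs.min(),xs.max(),ys.min(),ys.max(),atz("wrist",r["centre"],.033,m))
print(proj("wrist",(.4625,-.257,.046),m),proj("wrist",(.4625,-.257,.02),m))
```

```text
12.7 [ 0.46126438 -0.25766566  0.16103847] [ 7.33061227e-01 -6.80161457e-01 -1.26397262e-03  1.79453239e-04]
[ 0.52899443 -0.25297492  0.30379235]
0.84 [316.6, 192.4] 301 338 172 212 [ 0.4638314  -0.25565601  0.033     ]
0.59 [279.8, 302.1] 270 291 289 315 [ 0.33657252 -0.22425095  0.033     ]
0.59 [341.7, 313.1] 325 355 297 329 [ 0.32766642 -0.29377562  0.033     ]
[317.81056084 197.09918328] [317.90142002 190.79782124]
```

View pics/w6.png

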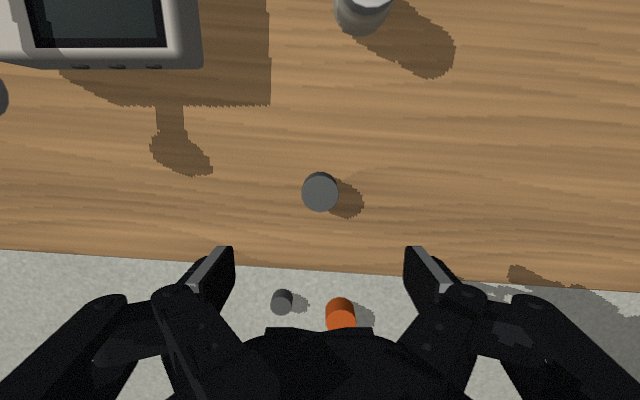

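The cap's top is centred at (320,193), within 4 mm of the TCP axis, and the decoys are clear of the fingers. Descending and gripping.

{"op": "step_arm", "data": {
  "motion": [
    {"delta_pos": [0, -0.15, 0.8], "twist": [0, 0, 0], "claw": 1},
    {"delta_pos": [0, 0, 0.8], "twist": [0, 0, 0], "claw": 1},
    {"delta_pos": [0, 0, 0.8], "twist": [0, 0, 0], "claw": 1},
    {"delta_pos": [0, 0, 0.8], "twist": [0, 0, 0], "claw": 1},
    {"delta_pos": [0, 0, 0.8], "twist": [0, 0, 0], "claw": 1},
    {"delta_pos": [0, 0, 0.8], "twist": [0, 0, 0], "claw": 1},
    {"delta_pos": [0, 0, 0.4], "twist": [0, 0, 0], "claw": 1},
    {"delta_pos": [0, 0, 0.3], "twist": [0, 0, 0], "claw": 1},
    {"delta_pos": [0, 0, 0], "twist": [0, 0, 0], "claw": 1}
  ]
}}

```text
clock: 13.92
eef_pos: [0.4656, -0.2564, 0.0251]
tcp_rot: [0.734, -0.679, 0.0, 0.0]
contact_force: [0.1, -0.6, -0.4]
grip_width: 1.005
```

{"op": "step_arm", "data": {
  "force": 40,
  "motion": [
    {"delta_pos": [0, 0, 0], "twist": [0, 0, 0], "claw": -1},
    {"delta_pos": [0, 0, 0], "twist": [0, 0, 0], "claw": -1},
    {"delta_pos": [0, 0, 0], "twist": [0, 0, 0], "claw": -1},
    {"delta_pos": [0, 0, 0], "twist": [0, 0, 0], "claw": -1},
    {"delta_pos": [0, 0, 0], "twist": [0, 0, 0], "claw": -1},
    {"delta_pos": [0, 0, 0], "twist": [0, 0, 0], "claw": -1}
  ]
}}

```text
clock: 14.68
eef_pos: [0.4656, -0.2567, 0.0256]
tcp_rot: [0.734, -0.68, 0.0, -0.0]
contact_force: [-0.6, 2.3, 6.0]
grip_width: 0.401
```

{"op": "step_arm", "data": {
  "force": 80,
  "motion": [
    {"delta_pos": [0, 0, -0.2], "twist": [0, 0, 0], "claw": -1},
    {"delta_pos": [0, 0, -0.8], "twist": [0, 0, 0], "claw": -1},
    {"delta_pos": [0, 0, -0.9], "twist": [0, 0, 0], "claw": -1},
    {"delta_pos": [0, 0, -0.9], "twist": [0, 0, 0], "claw": -1},
    {"delta_pos": [0, 0, -0.9], "twist": [0, 0, 0], "claw": -1},
    {"delta_pos": [0, 0, -0.9], "twist": [0, 0, 0], "claw": -1},
    {"delta_pos": [0, 0, -0.9], "twist": [0, 0, 0], "claw": -1},
    {"delta_pos": [0, 0, -0.9], "twist": [0, 0, 0], "claw": -1},
    {"delta_pos": [0, 0, -0.4], "twist": [0, 0, 0], "claw": -1}
  ]
}}

```text
clock: 15.8
eef_pos: [0.4656, -0.2567, 0.1963]
tcp_rot: [0.734, -0.68, 0.001, -0.0]
contact_force: [0.2, 0.5, -1.0]
grip_width: 0.39
```

{"op": "step_arm", "data": {
  "motion": [
    {"delta_pos": [-0.92, -0.34, 0], "twist": [0, 0, 0], "claw": -1},
    {"delta_pos": [-0.92, -0.34, 0], "twist": [0, 0, 0], "claw": -1},
    {"delta_pos": [-0.92, -0.34, 0], "twist": [0, 0, 0], "claw": -1},
    {"delta_pos": [-0.92, -0.34, 0], "twist": [0, 0, 0], "claw": -1},
    {"delta_pos": [-0.92, -0.34, 0], "twist": [0, 0, 0], "claw": -1},
    {"delta_pos": [-0.92, -0.34, 0], "twist": [0, 0, 0], "claw": -1},
    {"delta_pos": [-0.92, -0.34, 0], "twist": [0, 0, 0], "claw": -1},
    {"delta_pos": [-0.92, -0.34, 0], "twist": [0, 0, 0], "claw": -1},
    {"delta_pos": [-0.92, -0.34, 0], "twist": [0, 0, 0], "claw": -1},
    {"delta_pos": [-0.92, -0.34, 0], "twist": [0, 0, 0], "claw": -1},
    {"delta_pos": [0, 0, 0], "twist": [0, 0, 0], "claw": -1},
    {"delta_pos": [0, 0, 0], "twist": [0, 0, 0], "claw": -1}
  ]
}}

```text
clock: 17.3
eef_pos: [0.5323, -0.0212, 0.1947]
tcp_rot: [0.734, -0.679, -0.0, 0.0]
contact_force: [-0.0, 0.8, 0.4]
grip_width: 0.392
```

Run:
```python
from h import *
o=get_obs(); print(o["clock"],o["eef_pos"],o["tcp_rot"],o["grip_width"],o["contact_force"]); m=cm("wrist")
a=snap("wrist","w7.png"); 
for n in("wrist","side","scene"):
  if n!="wrist": b=snap(n,n+"7.png")
  for q in("cap","seat"):
    for r in silhouettes(n,q):
        ys,xs=np.nonzero(r["mask"]);print(n,q,round(r["p"],2),r["centre"],xs.min(),xs.max(),ys.min(),ys.max())
  e=o["eef_pos"]
  print(n,"seat",proj(n,(.532,-.0205,.111)),"cap exp",proj(n,(e[0],e[1],e[2]+.008)),"stud",proj(n,(.532,-.0205,.131)))
i=cv2.imread("pics/side7.png");j=cv2.imread("pics/scene7.png")
u,v=map(int,proj("side",(.532,-.02,.13)));s,t=map(int,proj("scene",(.532,-.02,.13)))
f=lambda q,u,v:cv2.resize(q[v-40:v+40,u-45:u+45],None,fx=4.4,fy=4.4,interpolation=3)
top=np.hstack([f(i,u,v),f(j,s,t)]); w=cv2.imread("pics/w7.png")[100:300,200:440]
w=cv2.resize(w,(288,240)); o=np.zeros((592,top.shape[1],3),np.uint8);o[:352]=top;o[352:,:288]=w;cv2.imwrite("pics/c7.png",o);print(o.shape,u,v,s,t)
```

```text
17.3 [ 0.53228262 -0.02115013  0.19473227] [ 7.33722358e-01 -6.79449328e-01 -1.94114458e-04  2.72462704e-04] 0.3922718521154964 [-0.00687615  0.75208551  0.4259474 ]
wrist cap 0.77 [315.7, 261.3] 284 353 220 301
wrist cap 0.71 [314.4, 142.2] 296 338 42 222
wrist seat 0.85 [316.5, 194.2] 296 338 186 222
wrist seat 0.51 [318.6, 140.8] 296 338 43 222
wrist seat [316.98029423 208.38396835] cap exp [317.43106608 258.07162031] stud [316.85796955 215.83128076]
side cap 0.64 [314.0, 166.2] 312 317 161 174
side cap 0.59 [402.7, 198.8] 400 408 196 205
side seat [311.89474829 193.38669896] cap exp [310.63395744 166.56064618] stud [311.62480296 187.77367386]
scene cap 0.59 [337.7, 178.6] 335 344 170 189
scene seat 0.69 [336.8, 207.3] 327 343 201 211
scene seat [333.69886925 203.12366769] cap exp [333.97983909 178.13032319] stud [333.77498394 198.02424544]
(592, 792, 3) 311 188 333 198
```

View pics/c7.png

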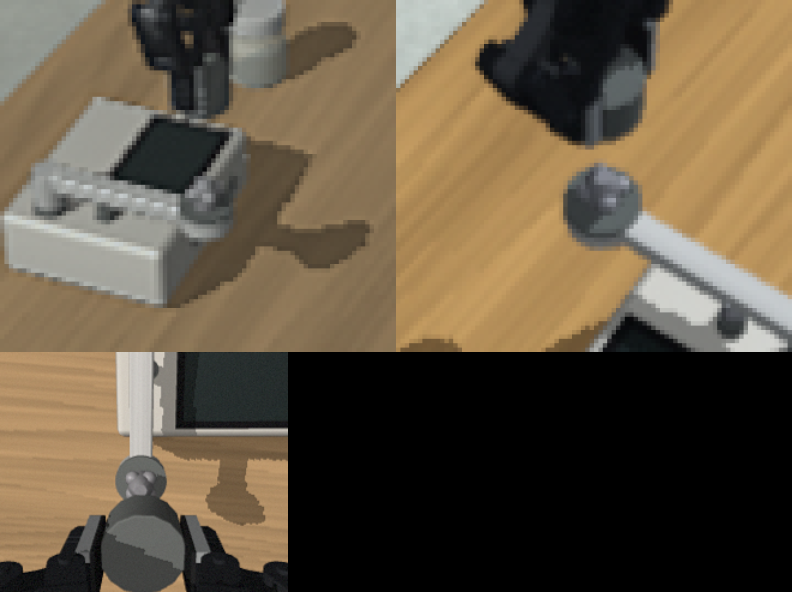

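Run:
```python
from h import *
m=cm("wrist"); e=get_obs()["eef_pos"]; im=cv2.imread("pics/w7.png")
for z in(.215,.189):
  for d in(-.018,0,.018): print(z,d,proj("wrist",(e[0]+d,e[1],z),m).round(1))
silhouettes
for d in(-.018,.018): print("seat",d,proj("wrist",(.532+d,-.0205,.111),m).round(1))
cv2.imwrite("pics/c8.png",cv2.resize(im[175:310,270:370],None,fx=4.4,fy=4.4,interpolation=3))
```

```text
0.215 -0.018 [315.3 301.7]
0.215 0 [318.1 269.4]
0.215 0.018 [321.  234.7]
0.189 -0.018 [315.8 275. ]
0.189 0 [318.1 246.9]
0.189 0.018 [320.6 217.1]
seat -0.018 [316.  228.7]
seat 0.018 [319.2 187.7]
```

View pics/c8.png

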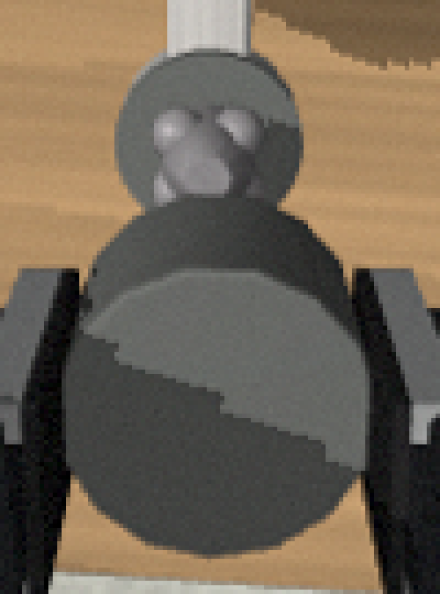

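The cap is square in the jaws and within 1 mm of the expected spot. The seat is about 1 mm further in +x and +y. I'll correct that, descend and press.

{"op": "step_arm", "data": {
  "motion": [
    {"delta_pos": [-0.04, -0.05, 0], "twist": [0, 0, 0], "claw": -1},
    {"delta_pos": [0, 0, 0.5], "twist": [0, 0, 0], "claw": -1},
    {"delta_pos": [0, 0, 0.5], "twist": [0, 0, 0], "claw": -1},
    {"delta_pos": [0, 0, 0.5], "twist": [0, 0, 0], "claw": -1},
    {"delta_pos": [0, 0, 0.5], "twist": [0, 0, 0], "claw": -1},
    {"delta_pos": [0, 0, 0.4], "twist": [0, 0, 0], "claw": -1},
    {"delta_pos": [0, 0, 0], "twist": [0, 0, 0], "claw": -1}
  ]
}}

```text
clock: 18.62
eef_pos: [0.5335, -0.0197, 0.1342]
tcp_rot: [0.734, -0.68, -0.001, 0.0]
contact_force: [-0.1, -0.7, -0.2]
grip_width: 0.394
```

{"op": "step_arm", "data": {
  "force": 100,
  "motion": [
    {"delta_pos": [0, 0, 0.1], "twist": [0, 0, 0], "claw": -1},
    {"delta_pos": [0, 0, 0.1], "twist": [0, 0, 0], "claw": -1},
    {"delta_pos": [0, 0, 0], "twist": [0, 0, 0], "claw": -1}
  ]
}}

```text
clock: 19.0
eef_pos: [0.5337, -0.0197, 0.1301]
tcp_rot: [0.734, -0.68, 0.0, -0.0]
contact_force: [-0.3, 0.0, -0.9]
grip_width: 0.381
```

{"op": "step_arm", "data": {
  "motion": [
    {"delta_pos": [0, 0, 0.08], "twist": [0, 0, 0], "claw": -1},
    {"delta_pos": [0, 0, 0.08], "twist": [0, 0, 0], "claw": -1},
    {"delta_pos": [0, 0, 0], "twist": [0, 0, 0], "claw": -1}
  ]
}}

```text
clock: 19.38
eef_pos: [0.5337, -0.0197, 0.1265]
tcp_rot: [0.734, -0.679, 0.0, -0.0]
contact_force: [-2.5, -0.8, 5.5]
grip_width: 0.385
```

{"op": "step_arm", "data": {
  "motion": [
    {"delta_pos": [0, 0, 0.08], "twist": [0, 0, 0], "claw": -1},
    {"delta_pos": [0, 0, 0.08], "twist": [0, 0, 0], "claw": -1},
    {"delta_pos": [0, 0, 0], "twist": [0, 0, 0], "claw": -1}
  ]
}}

```text
clock: 19.75
eef_pos: [0.5332, -0.0196, 0.1215]
tcp_rot: [0.734, -0.68, -0.001, 0.0]
contact_force: [-2.2, -0.8, -5.8]
grip_width: 0.384
```

{"op": "step_arm", "data": {
  "motion": [
    {"delta_pos": [0, 0, 0.08], "twist": [0, 0, 0], "claw": -1},
    {"delta_pos": [0, 0, 0.08], "twist": [0, 0, 0], "claw": -1},
    {"delta_pos": [0, 0, 0], "twist": [0, 0, 0], "claw": -1}
  ]
}}

```text
clock: 20.12
eef_pos: [0.5336, -0.0197, 0.1177]
tcp_rot: [0.734, -0.68, -0.0, 0.0]
contact_force: [-1.9, -1.1, -5.7]
grip_width: 0.384
```

It snapped: the force reversed to -5.8 N. Pressing on to the seat.

{"op": "step_arm", "data": {
  "motion": [
    {"delta_pos": [0, 0, 0.08], "twist": [0, 0, 0], "claw": -1},
    {"delta_pos": [0, 0, 0], "twist": [0, 0, 0], "claw": -1}
  ]
}}

```text
clock: 20.38
eef_pos: [0.534, -0.0197, 0.1168]
tcp_rot: [0.734, -0.679, 0.0, -0.0]
contact_force: [-3.9, -1.3, 6.0]
grip_width: 0.379
```

{"op": "step_arm", "data": {
  "motion": [
    {"delta_pos": [0, 0, 0.05], "twist": [0, 0, 0], "claw": -1},
    {"delta_pos": [0, 0, 0], "twist": [0, 0, 0], "claw": -1}
  ]
}}

```text
clock: 20.62
eef_pos: [0.534, -0.0197, 0.1166]
tcp_rot: [0.734, -0.679, 0.001, -0.0]
contact_force: [-7.9, 0.5, 18.5]
grip_width: 0.38
```

{"op": "step_arm", "data": {
  "motion": [
    {"delta_pos": [0, 0.02, 0.02], "twist": [0, 0, 0], "claw": -1},
    {"delta_pos": [0, 0, 0], "twist": [0, 0, 0], "claw": -1},
    {"delta_pos": [0, 0, 0], "twist": [0, 0, 0], "claw": -1},
    {"delta_pos": [0, 0, 0], "twist": [0, 0, 0], "claw": -1}
  ]
}}

```text
clock: 21.12
eef_pos: [0.5339, -0.0198, 0.1164]
tcp_rot: [0.734, -0.679, 0.001, -0.001]
contact_force: [-8.2, 1.2, 21.9]
grip_width: 0.381
```

Run:
```python
from h import *
for n in("scene","side","wrist"): snap(n,n+"9.png")
j=cv2.imread("pics/scene9.png");i=cv2.imread("pics/side9.png")
u,v=map(int,proj("side",(.55,-.02,.13)));s,t=map(int,proj("scene",(.55,-.02,.13)))
f=lambda q,u,v:cv2.resize(q[v-50:v+50,u-45:u+45],None,fx=4.4,fy=4.4,interpolation=3)
cv2.imwrite("pics/c9.png",np.hstack([f(i,u,v),f(j,s,t)]))
o=get_obs();print(o["contact_force"],o["eef_pos"],o["grip_width"])
for n,q in(("scene","pill_jar"),("side","pill_jar"),("side","espresso_cup"),("side","thermometer"),("scene","espresso_cup")):
  print(n,q,[(round(r["p"],2),r["centre"]) for r in silhouettes(n,q)])
```

```text
[-7.47463687  1.05018903 22.30771929] [ 0.53395284 -0.0197577   0.1164552 ] 0.38069496230631567
scene pill_jar [(0.83, [288.8, 347.9])]
side pill_jar []
side espresso_cup [(0.94, [282.9, 294.5]), (0.5, [288.0, 193.2])]
side thermometer [(0.65, [202.4, 272.4])]
scene espresso_cup [(0.71, [393.6, 113.7])]
```

View pics/c9.png

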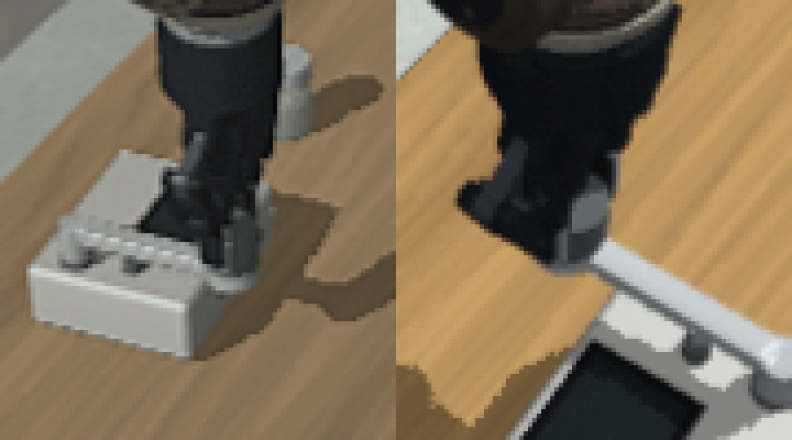

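The cap sits flush on the seat, the brace is out at its stop, and the push holds steady at about 22 N.

```bash
python3 -c "
from station import *
print(hand_in()); print(get_obs()['contact_force'])"
```

```text
the job is handed in; nothing more can be done
None
the job is handed in; nothing more can be done
```

The job is handed in at about 21 s of the 64 s allowed. The brace is at its end stop, the grey cap is snapped onto the stud, and the gripper is still pressing it down.

- **Brace:** I pushed it with closed fingers through the detent until it was stiff against the stop. The push reached 14.5 N, well over the 5 N detent. A wrist picture then showed the seat within 2 mm of where I predicted it.
- **Cap:** I took the larger grey cap on the ledge and pressed it on. The force rose to at least 5.5 N, then reversed at the snap. The cap bottomed out at a tool height of 0.1166 m, where the measured rim is level with the seat face.
- **Final push:** It held steady at about 22 N down before hand-in, with the grip set to 100 N. The last picture shows the cap flush on the seat.
- **Bystanders:** The jar, cup and thermometer were found where they started, to within a few pixels. The jar's network missed it in the last side view, but the scene view found it unmoved.

About 8 N of sideways force along the bar remained, and a 0.5 mm correction did not remove it. My cap and seat positions in different views differed by 2–5 mm, so I relied on the close wrist view. My first two moves were refused because I left out a required key, which cost nothing. Hand-in gives no verdict, and I could read no force afterwards.

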